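# Set the reference cell in the colour reader

### The arm

A 6-joint arm with a two-finger parallel gripper is mounted at the origin on the work surface. World frame = base frame: x ahead of the robot, y to its left, z up, the work surface at z = 0. Lengths are in mm, angles in rad, forces in N, time in s.
With the tool pointing down it reaches from about 275 to 1000 mm from the base axis. Payload 8.4 kg.
Tool frame: the origin (TCP) lies where the fingers leave the gripper's body, on its centre line; the fingertips stand 73 mm ahead of it and the grasp point (between the pads) lies 54 mm ahead of it (grip_point_offset is the distance from the TCP to the grasp point, in mm); z points along the fingers, y is the direction in which the jaws open and shut (so a half turn about z gives the same grasp; the last joint's range is limited). The gripper opens to 85 mm and grips with 20 to 120 N. Pads are 22 mm wide; open, the fingers measure 114 mm over their backs; the gripper's body (76 mm by 85 mm) begins 54 mm behind the grasp point. The pads swing forward as they close: fully open they stand 13 mm farther back than shut.
Start: joints at [1.33, 0.353, 1.633, -0, 1.155, -0.002], TCP at [147.834, 607.267, 303.881] pointing down, gripper open.
Joint ranges: [-2.63, 2.63], [-0.92, 2.1], [0.06, 2.66], [-1.3, 4.44], [0, 2.69], [-3.02, 3.02]. Speed limits (rad/s): [2.22, 2.22, 2.79, 3.14, 3.14, 3.14].

### API

Orientations are given as [roll, pitch, yaw] about the fixed x, y, z axes, in that order (R = Rz(yaw) Ry(pitch) Rx(roll)).
In Python, from rig import sense, grab_frame, sign_off, grip_point_offset gives the robot as it stands. The module is installed in compiled form; this text tells all that it offers.
- The arm moves only by the tool drive_tool, never from a script. Its argument "targets" is one flat list of numbers, 7 for each row, row after row: the shift along the tool's x, y, z in m, then the turn, a rotation vector about the tool's x, y, z in rad, then the opening, from 0 (shut) to 1 (fully open). In form: [tx, ty, tz, wx, wy, wz, grip, tx, ty, tz, wx, wy, wz, grip, ...]. A call has 1 to 12 rows; each row is the pose to reach, as a shift and turn from the pose commanded when the call began, along the tool's axes at that moment; what a row does not reach only later rows make up. A row lasts 1/12 s, in which the tool goes at most 41.7 mm and 7.16 degrees, less where a joint would pass 70% of its speed; a pose out of reach is approached as far as the arm can. A call with a gripper value outside its range is refused whole. The fingers move at their own pace and stop on an object; "force" is the grip in N (left out, the last holds). Time passes only in rows, so rows that repeat a pose let the fingers close. It gives the time, the measured TCP pose, the force and the opening at its end, in the units of the state.
- sense(): the state, without advancing time (a new reading comes with each control period).
- grab_frame(name): name is "scene" or "side" or "wrist"; returns a dict with "color" (420x560x3 uint8, blue, green, red), "vertical_fov" (degrees; the focal length in pixels is half the picture's height over the tangent of half this angle, whatever the lens; pixels are square), "cx", "cy" (the principal point, pixels), "world_from_camera" (4x4, takes a point from camera to world coordinates). Camera axes: x right, y down, z forward; pixel columns grow to the right and rows downward; lengths in mm; the calibration is good to about 2 mm. A picture is of the moment at which its call begins. There is no depth.
- sign_off(): hands the job in, once; it reports no verdict.
The state is a dict: "clock": time; "qpos": joint angles; "qvel": joint speeds; "joint_efforts": joint torques, N m; "eef_pos": TCP position; "tcp_rot": TCP orientation; "contact_force": force on the tool from outside, world axes, zero at the start; "wrist_torque": the same for the moment, N m; "opening": opening from 0.0 (shut) to 1.0 (fully open).
Only numpy, scipy, OpenCV 4.12 (cv2) and the standard library are available. Lean on these libraries where they do the work, as an engineer would, in place of code of your own. Each camera call takes 0.05 s, during which the arm holds its last target. There are 200 camera calls.

### The job

Take the red-capped reference cell from the cork mat and stand it upright in the wide open end of the colour reader's channel, turned so that its clear faces look at the lamp and the sensor housings on either side. Then slide it along the channel past the brass spring shoe until it is fully home, bearing firmly on the red sprung tip of the adjustable stop; the stop's setting has to be found by feel, gently: no more than 12 N on the tip, and never over 30 N between cell and reader. Let go, and leave the blue-capped cell and the packing goods where they are.

Things in the scene. Friction and masses are not known exactly. Their poses are not given: they have to be found in the camera images.
- cell_center (a point): Centre of the red-capped cell, an upright square block 26 x 26 mm, 85 mm tall, about 100 g; base 42.5 mm below this point. Body 73 mm tall, over it a red cap 24 mm square. Clear (peach tinted) faces look along its own +y and -y, black faces along +x and -x; a white stripe on the cap runs from clear face to clear face. A half turn makes no difference.
- spare_center (a point): Centre of the blue-capped spare cell, same size and shape as the red one; stands on the same mat about 100 mm away. Leave it alone.
- mat: Fixed cork mat, 100 x 190 mm, 6 mm thick, on which both cells stand; origin at the centre of its underside.
- reader: Colour reader, fixed. Origin at table height under the middle of its channel; +x is the way the cell is slid, y the light path, z up. Grey base plate 20 mm thick, x +-115, y +-100 mm; its top (z = 20 mm) is the channel floor. Channel walls stand 28 mm above the floor.
- bay (a point): Middle of the open loading bay, on the channel floor, 80 mm before the reader's origin (x = -80, z = 20 mm). Reader's axes. The bay runs from reader x = -110 to -65 mm between walls at y = -25 and +26 mm; from x = -65 to -42 mm the right (-y) wall slants in to the datum wall.
- throat (a point): Channel floor at the light path (reader x = y = 0, z = 20 mm). Datum wall: face at y = -13 mm, x -42 to 49. Facing it the brass shoe reaches in to y = +9 mm (flat x -22 to 20, sloping lead-in from x = -54); it yields up to 9 mm at 0.4 N/mm and presses the cell on the datum wall with about 3 N. Sliding past it takes 3 to 10 N. A seated cell's centre is at y = 0 to 2 mm.
- lamp (a point): Middle of the top of the white lamp housing (yellow bar on top) beside the channel: x -45 to 45, y 51 to 97 mm, top 82 mm above the table.
- sensor (a point): Middle of the top of the white sensor housing (blue dot on top), across the channel from the lamp: x -45 to 45, y -51 to -97 mm, top 82 mm above the table.
- stop: Blue stop block at reader x = 52 to 66, y +-25 mm, top 44 mm above the table; has the reader's origin and axes. Its screw carries a red sprung tip (14 mm square, 34 mm above the table). The setting varies and is not reported: face at x = -5 to 31 mm (touching cell's centre x = -18 to 18). Tip yields 3 mm (1 to 6 N), then is rigid. Shoe friction keeps a released cell on it.
- lotion: Cream lotion bottle, 44 mm across, 110 mm tall; bystander.
- serum: Amber bottle, 32 mm across, 100 mm tall; bystander.
- jar: White jar, 56 mm across, 50 mm tall; bystander.
- tonic: Pink bottle, 38 mm across, 120 mm tall; bystander.
- soap: Brown soap bar, 55 x 85 x 28 mm; bystander.
- carton: Small cardboard carton, 90 x 60 x 40 mm; bystander.

How it is judged (in metres and radians):
On the way:
1. the red-capped cell stands in the loading bay (centre at reader x -110 to -50 mm, within 16 mm of the middle, base within 6 mm of the floor), clear faces towards lamp and sensor within 0.25 rad (x of cell_center in the frame of reader between -0.11 and -0.05 m and y of cell_center in the frame of reader between -0.016 and 0.016 m and z of cell_center in the frame of reader below 0.0685 m and angle between the y axis of cell_center and the y axis of reader, either way round below 0.25 rad), for 0.1 s.
At the end, for the whole second after the job is handed in: Red-capped cell released, at rest on the channel floor (within 2.5 mm), centre at reader x -20 to 23, y -3 to 4 mm, upright and clear faces square to the light path within 0.08 rad, still bearing on the stop's red tip with over 0.4 N (contact force between cell and stop above 0.4 N and angle between the y axis of cell_center and the y axis of reader, either way round below 0.08 rad and angle between cell_center's own z axis and vertical below 0.08 rad and x of cell_center in the frame of reader between -0.02 and 0.023 m and y of cell_center in the frame of reader between -0.003 and 0.004 m and z of cell_center in the frame of reader below 0.065 m and linear speed of cell below 0.01 m/s); the robot touches nothing.
It fails at once if the cell is pressed against the reader with more than 30 N (contact force between cell and reader above 30 N).
It fails at once if the cell is pressed on the stop with more than 12 N (contact force between cell and stop above 12 N).
It fails at once if the spare cell is moved by more than 20 mm (distance of spare_center from where it was at the start of the episode above 0.02 m).
It fails at once if packing goods are moved by more than 30 mm (distance of any of lotion, serum, jar, tonic, soap, carton from where it was at the start of the episode above 0.03 m).
It also fails if it takes over 61 s, if anything falls off the work surface, if the arm or the gripper's body presses on something with over 40 N, if the wrist force passes 120 N, or if a joint passes its speed limit or range.

## Working session

There is one attempt and no reset: what is moved stays moved. The work goes in short steps, Python scripts to look and compute and a tool call to move; the robot and the scene stay as the last step left them, time stands still between calls to the robot, and variables do not carry over. Pictures are saved under pics/ and viewed, about 8 in all and at most 12, crops included, and the job is handed in when it is done.

Besides the shell and the picture viewer there is one more tool, called after "Request:" as name(argument=value, ...), one argument or row to a line, values as JSON. drive_tool: Moves the arm, as the interface text tells. Its arguments: {"type":"object","properties":{"targets":{"type":"array"},"force":{"type":"number"}},"required":["targets"]}

```bash
mkdir -p pics; cat > h.py <<'E'
import numpy as np,cv2
from rig import sense,grab_frame
def snap(n,fn):
    f=grab_frame(n); cv2.imwrite('pics/'+fn+'.png',f['color']); np.save('pics/'+fn+'.npy',f,allow_pickle=True); return f
def load(fn): return np.load('pics/'+fn+'.npy',allow_pickle=True).item()
def ray(f,u,v):
    F=f['color'].shape[0]/2/np.tan(np.radians(f['vertical_fov'])/2)
    T=np.array(f['world_from_camera']); d=T[:3,:3]@np.array([(u-f['cx'])/F,(v-f['cy'])/F,1]); return T[:3,3],d
def onz(f,u,v,z):
    o,d=ray(f,u,v); return o+d*(z-o[2])/d[2]
def proj(f,p):
    F=f['color'].shape[0]/2/np.tan(np.radians(f['vertical_fov'])/2)
    T=np.array(f['world_from_camera']); c=T[:3,:3].T@(np.array(p)-T[:3,3]); return c[0]/c[2]*F+f['cx'],c[1]/c[2]*F+f['cy']
def blobs(f,lo,hi,amin=30):
    m=cv2.inRange(cv2.cvtColor(f['color'],cv2.COLOR_BGR2HSV),lo,hi)
    n,l,s,c=cv2.connectedComponentsWithStats(m)
    return [(l==i,s[i],c[i]) for i in range(1,n) if s[i][4]>=amin]
E
python3 - <<'E'
from h import *
import rig
print(sense(), rig.grip_point_offset)
fs=[snap(n,n+'0') for n in('scene','side','wrist')]
for f in fs: print(np.round(f['world_from_camera'],3).tolist(),f['vertical_fov'],f['cx'],f['cy'])
cv2.imwrite('pics/two.png',cv2.resize(np.hstack([fs[0]['color'],fs[1]['color']]),(800,300)))
E
```

```text
{'clock': 0.0, 'qpos': array([ 1.32962697e+00,  3.53677405e-01,  1.63412407e+00,  3.40874199e-05,
        1.15522627e+00, -2.39521942e-03]), 'qvel': array([ 0.00148117,  0.00074241, -0.00150973,  0.00018531, -0.0002876 ,
        0.00059497]), 'joint_efforts': array([ 2.33362793e-03, -6.05268574e+01, -3.42063296e+01,  7.09907090e-05,
        9.43920080e-03,  5.18699051e-05]), 'eef_pos': array([147.71873496, 606.90466162, 303.14765326]), 'tcp_rot': array([-3.14015764e+00, -3.46036123e-05,  2.90280470e+00]), 'contact_force': array([ 0.02829937, -0.30617097,  0.07285174]), 'wrist_torque': array([-0.00838024, -0.03109587,  0.03606303]), 'opening': 0.9967380421708069} 53.900000000000006
[[-0.87, 0.309, -0.384, 1001.679], [0.493, 0.545, -0.678, 762.527], [0.0, -0.779, -0.627, 777.388], [0.0, 0.0, 0.0, 1.0]] 57.04049163239671 274.96602576591937 210.53198054713326
[[0.99, -0.087, 0.112, 394.432], [-0.141, -0.678, 0.721, -967.843], [0.013, -0.73, -0.684, 993.717], [0.0, 0.0, 0.0, 1.0]] 48.183150854915354 279.36117019919544 211.35685163456108
[[0.235, 0.923, 0.304, 69.08], [0.972, -0.224, -0.074, 626.449], [-0.0, 0.313, -0.95, 374.096], [0.0, 0.0, 0.0, 1.0]] 68.4043750403134 279.4816692433564 206.21565837586024
```

View pics/scene0.png

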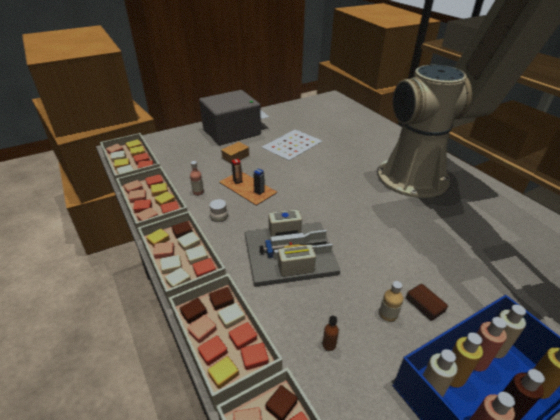

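View pics/side0.png

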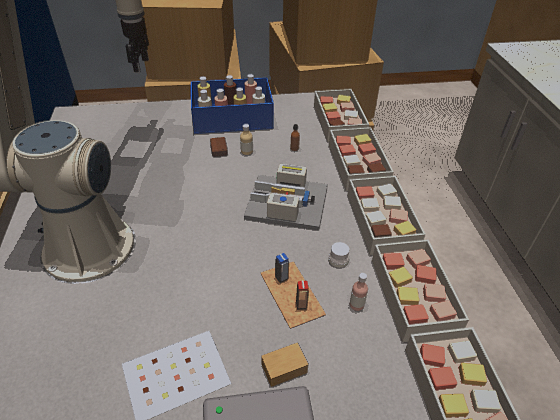

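The scene view shows the red cell at about (237,170), the spare at (259,180) and the reader at (290,250). In the side view the red cell is at (303,293), the spare at (282,267) and the reader at (287,200). The stop is on the right, so reader +x is roughly world +x.

```bash
python3 - <<'E'
from h import *
f=load('side0');g=load('scene0')
def show(f,name,lo,hi,box,z):
    for m,s,c in blobs(f,lo,hi,6):
        if box[0]<c[0]<box[2] and box[1]<c[1]<box[3]:
            print(name,s[:5],np.round(c,1),np.round(onz(f,c[0],c[1],z),1))
for n,f,bR,bS,bM in(('side',f,(285,270,325,315),(245,155,325,225),(255,240,335,330)),('scene',g,(225,150,250,190),(240,200,340,280),(210,160,285,205))):
    print(n)
    show(f,'red',(0,150,90),(6,255,255),bR,86); show(f,'red2',(174,150,90),(180,255,255),bR,86)
    show(f,'blue',(100,120,50),(125,255,255),bS,82)
    show(f,'yellow',(20,130,120),(35,255,255),bS,84)
    show(f,'mat',(8,120,100),(19,255,255),bM,6)
    show(f,'sparecap',(100,120,40),(125,255,255),bM,86)
s=load('side0')['color'];c=load('scene0')['color']
a=cv2.resize(s[150:330,230:350],None,fx=3.2,fy=3.2,interpolation=2); b=cv2.resize(c[150:285,205:345],None,fx=2.9,fy=2.9,interpolation=2)
H=max(a.shape[0],b.shape[0]); o=np.zeros((H,a.shape[1]+b.shape[1],3),np.uint8); o[:a.shape[0],:a.shape[1]]=a;o[:b.shape[0],a.shape[1]:]=b
cv2.imwrite('pics/crop.png',o);print(o.shape)
E
```

```text
side
red [298 281   5   8  30] [299.6 284.5] [ 555.4 -273.9   86. ]
red [304 281   4   8  27] [305.6 284.4] [ 569.7 -275.5   86. ]
blue [303 191   6  11  43] [305.8 195.7] [630.8  50.5  82. ]
blue [280 197   7   4  23] [282.7 198.4] [561.4  47.3  82. ]
yellow [282 166  20   4  24] [291.6 167.8] [610.1 185.2  84. ]
yellow [282 188  13   4  20] [287.8 189.4] [582.2  83.3  84. ]
mat [289 267   3   4   6] [289.8 268.2] [ 552.7 -154.     6. ]
mat [268 268   7   3   8] [271.4 269.2] [ 502.4 -151.3    6. ]
mat [298 271   3   4   6] [298.8 272.7] [ 574.4 -172.8    6. ]
mat [261 272   6   8  17] [263.  275.4] [ 477.4 -169.3    6. ]
mat [267 274   4   3   6] [268.8 275.2] [ 492.9 -170.7    6. ]
mat [294 277   5   3   6] [296. 278.] [ 563.7 -189.8    6. ]
mat [281 279  11   6  31] [286.7 282.1] [ 537.  -200.3    6. ]
mat [293 280   3   4   6] [293.8 281.8] [ 555.9 -201.8    6. ]
mat [267 285   5   8   8] [269.  288.5] [ 487.8 -215.     6. ]
mat [308 287   3   5   8] [308.9 289.4] [ 590.8 -231.5    6. ]
mat [282 289   4   5   8] [283.9 290.9] [ 525.3 -227.7    6. ]
mat [310 293   6   7  13] [312
[... 872 characters left out ...]
6   8  20] [284.4 256. ] [ 532.4 -178.4   86. ]
sparecap [276 255   8   8  28] [279.5 258.4] [ 518.9 -184.5   86. ]
scene
red [232 159   5   5  13] [233.7 161.3] [ 568.  -285.4   86. ]
red [237 158   3   5   9] [238.1 160.2] [ 552.  -284.4   86. ]
blue [282 213   6   4  21] [284.6 214.4] [560.   39.6  82. ]
blue [266 240   7  14  62] [268.7 246.4] [661.8 130.9  82. ]
yellow [286 244  12   3  13] [291.9 245.4] [609. 159.  84.]
yellow [285 249  23   5  45] [296.2 250.8] [609.8 181.3  84. ]
mat [236 172   2   5   6] [236.8 173.8] [ 544.1 -323.     6. ]
mat [220 173  56  32 677] [247.3 188.6] [ 551.9 -222.     6. ]
sparecap [255 171   6   4  19] [257.4 172.4] [ 529.9 -185.1   86. ]
(576, 790, 3)
```

View pics/crop.png

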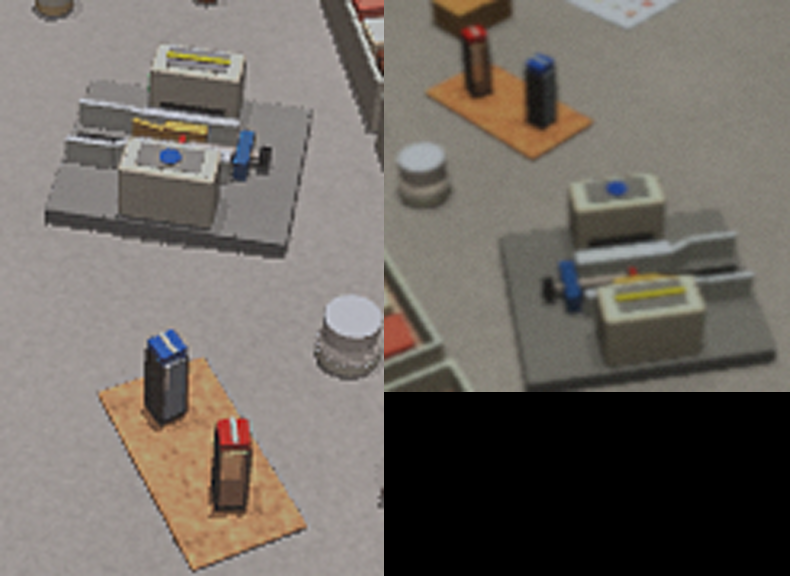

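The crop gives the reader's orientation: lamp at about (610,184) and sensor at (561,45), so yaw is about -0.34 and the centre is near (586,115). The red cell is near (561,-280), roughly aligned with the world axes. Next I fly over it for a closer look.

Request:
drive_tool(
  targets=[-0.61,-0.764,0,0,0,1.332,1,-0.61,-0.764,0,0,0,1.332,1,-0.61,-0.764,0,0,0,1.332,1,-0.61,-0.764,0,0,0,1.332,1,-0.61,-0.764,0,0,0,1.332,1,-0.61,-0.764,0,0,0,1.332,1,-0.61,-0.764,0,0,0,1.332,1,-0.61,-0.764,0,0,0,1.332,1,-0.61,-0.764,0,0,0,1.332,1,-0.61,-0.764,0,0,0,1.332,1,-0.61,-0.764,0,0,0,1.332,1,-0.61,-0.764,0,0,0,1.332,1],
)

```text
clock: 1.15
eef_pos: [358.7, 151.9, 304.1]
tcp_rot: [3.141, -0.0, 1.566]
contact_force: [2.4, -0.2, 0.0]
opening: 0.998
```

Request:
drive_tool(
  targets=[-0.431,0.204,0.03,0,0,0,1,-0.431,0.204,0.03,0,0,0,1,-0.431,0.204,0.03,0,0,0,1,-0.431,0.204,0.03,0,0,0,1,-0.431,0.204,0.03,0,0,0,1,-0.431,0.204,0.03,0,0,0,1,-0.431,0.204,0.03,0,0,0,1,-0.431,0.204,0.03,0,0,0,1,-0.431,0.204,0.03,0,0,0,1,-0.431,0.204,0.03,0,0,0,1,-0.431,0.204,0.03,0,0,0,1,-0.431,0.204,0.03,0,0,0,1],
)

```text
clock: 2.15
eef_pos: [563.8, -281.4, 273.2]
tcp_rot: [3.141, 0.001, 1.569]
contact_force: [-0.3, -0.5, -0.4]
opening: 1.003
```

Request:
drive_tool(
  targets=[0,0,0,0,0,0,1,0,0,0,0,0,0,1,0,0,0,0,0,0,1],
)

```text
clock: 2.4
eef_pos: [561.9, -276.5, 273.4]
tcp_rot: [-3.14, -0.001, 1.571]
contact_force: [-0.5, 0.1, 0.7]
opening: 1.002
```

```bash
python3 - <<'E'
from h import *
f=snap('wrist','w1'); s=sense(); print(s['eef_pos'],s['tcp_rot'],s['contact_force'])
for lo,hi in(((0,150,60),(6,255,255)),((174,150,60),(180,255,255)),((100,120,40),(125,255,255))):
    for m,st,c in blobs(f,lo,hi,40): print(lo[0],st,np.round(c,1),np.round(onz(f,*c,91),1))
E
```

```text
[ 561.98324868 -276.1610716   273.68699385] [-3.14073748e+00 -6.40191396e-04  1.57130500e+00] [-0.88795451  0.91421779 -1.05955272]
0 [543  77  17  50 434] [552.7 105.4] [ 774.2 -195.8   91. ]
0 [267 190  13  27 283] [272.8 202.6] [ 555.6 -275.5   91. ]
0 [283 191  13  27 269] [288.5 203.7] [ 569.1 -276.4   91. ]
0 [ 501  248   53   40 1173] [528.2 267.8] [ 790.8 -338.3   91. ]
100 [229  68  24  35 433] [240.8  84.6] [ 531.7 -180.9   91. ]
100 [213  76  23  34 374] [224.2  92.3] [ 518.7 -186.5   91. ]
```

View pics/w1.png

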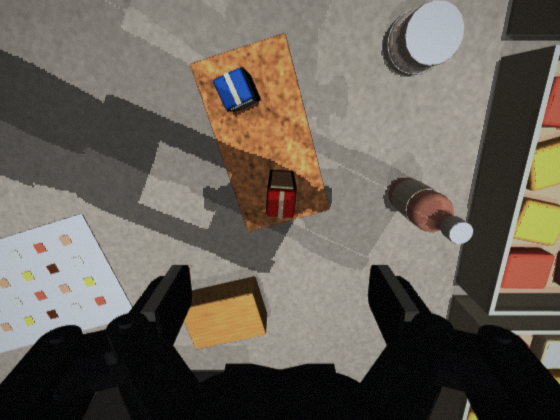

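The wrist view shows the red cap at (281,203), which is directly under the tool at (562,-276), turned about -0.06. The spare is at (238,88), well clear. I go down and grip the black faces, along the tool's y.

Request:
drive_tool(
  targets=[0,0,0.04,0,0,0.055,1,0,0,0.08,0,0,0.055,1,0,0,0.11,0,0,0.055,1,0,0,0.135,0,0,0.055,1,0,0,0.15,0,0,0.055,1,0,0,0.158,0,0,0.055,1,0,0,0.158,0,0,0.055,1,0,0,0.158,0,0,0.055,0.6,0,0,0.158,0,0,0.055,0.4,0,0,0.158,0,0,0.055,0.3,0,0,0.158,0,0,0.055,0.2,0,0,0.158,0,0,0.055,0.2],
  force=40,
)

```text
clock: 3.45
eef_pos: [562.9, -277.4, 116.8]
tcp_rot: [3.14, 0.001, 1.516]
contact_force: [-1.6, 0.5, 14.8]
opening: 0.3
```

Request:
drive_tool(
  targets=[0,0,0,0,0,0,0.1,0,0,0,0,0,0,0.1,0,0,0,0,0,0,0.1,0,0,0,0,0,0,0.1],
)

```text
clock: 3.78
eef_pos: [563.0, -277.4, 116.9]
tcp_rot: [3.14, 0.0, 1.516]
contact_force: [-0.2, 1.4, 7.2]
opening: 0.299
```

```bash
python3 - <<'E'
from h import *
s=sense(); print(s['eef_pos'],s['tcp_rot'],s['contact_force'],s['opening'])
E
```

```text
[ 562.96474463 -277.41702519  116.88589085] [3.14038093e+00 4.62373783e-04 1.51569416e+00] [-0.17802179  1.37139023  7.2245111 ] 0.29919728774161014
```

Gripped at 25.5 mm wide, as expected. Next I lift and carry the cell above the bay, then look at the reader from there.

Request:
drive_tool(
  targets=[0,0,-0.02,0,0,0,0.1,0,0,-0.06,0,0,0,0.1,0,0,-0.1,0,0,0,0.1,0,0,-0.14,0,0,0,0.1,0.035,-0.006,-0.17,0,0,0.05,0.1,0.07,-0.012,-0.19,0,0,0.1,0.1,0.105,-0.019,-0.19,0,0,0.15,0.1,0.14,-0.025,-0.19,0,0,0.2,0.1,0.175,-0.032,-0.19,0,0,0.25,0.1,0.21,-0.038,-0.19,0,0,0.286,0.1,0.245,-0.044,-0.19,0,0,0.286,0.1,0.28,-0.05,-0.19,0,0,0.286,0.1],
)

```text
clock: 4.78
eef_pos: [527.3, 6.7, 306.1]
tcp_rot: [3.141, -0.0, 1.229]
contact_force: [1.4, -0.2, -0.5]
opening: 0.297
```

```bash
python3 - <<'E'
from h import *
s=sense(); p=s['eef_pos'];y=s['tcp_rot'][2]; print(p,s['tcp_rot'],s['contact_force'],s['opening'])
d=np.array([510.6,141.7])-p[:2]; print(d@[np.cos(y),np.sin(y)],d@[np.sin(y),-np.cos(y)])
E
```

```text
[527.34742046   6.68623058 306.09832021] [ 3.14126633e+00 -1.71311239e-04  1.22924270e+00] [ 1.4344409  -0.21382404 -0.50585619] 0.29718158131538447
121.60518331487783 -61.00306070756467
```

Request:
drive_tool(
  targets=[0.03,-0.015,0,0,0,0,0.1,0.06,-0.03,0,0,0,0,0.1,0.09,-0.045,0,0,0,0,0.1,0.11,-0.055,0,0,0,0,0.1,0.12,-0.06,0,0,0,0,0.1,0.12,-0.06,0,0,0,0,0.1,0.12,-0.06,0,0,0,0,0.1],
)

```text
clock: 5.37
eef_pos: [511.5, 138.3, 305.9]
tcp_rot: [3.141, 0.0, 1.231]
contact_force: [0.5, 0.5, -1.4]
opening: 0.296
```

```bash
python3 - <<'E'
from h import *
s=sense(); p=s['eef_pos'];y=s['tcp_rot'][2]; print(p,s['tcp_rot'],s['contact_force'],s['opening'])
f=snap('wrist','w2')
for n,lo,hi,z in(('y',(20,130,100),(35,255,255),84),('b',(100,120,40),(125,255,255),82)):
    for m,st,c in blobs(f,lo,hi,60): print(n,st,np.round(c,1),np.round(onz(f,*c,z),1))
E
```

```text
[511.48435133 138.25402805 305.87583875] [3.14145235e+00 4.53619013e-04 1.23113260e+00] [ 0.4719415   0.49900046 -1.40633871] 0.29580967461125696
y [331 106  71   8 486] [366.3 109.1] [610.5 184.8  84. ]
y [302 160  29  11 159] [316.1 165. ] [552.5 151.2  84. ]
y [332 161  39  11 397] [351.1 166. ] [583.8 139.2  84. ]
b [396 155  17  45 555] [403.6 177.2] [629.5 111.   82. ]
b [345 248  19  18 262] [354.2 256.7] [561.6  43.6  82. ]
```

View pics/w2.png

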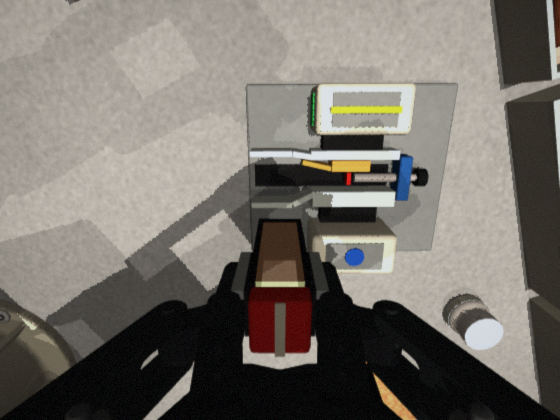

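The wrist view shows the whole reader: lamp bar (366,109), sensor dot (354,257), red tip (348,179), walls at rows 155 and 200, and the held cap at (280,320). I'll refine the yaw, tip and cell-in-hand values.

```bash
python3 - <<'E'
from h import *
f=load('w2'); s=sense(); tcp=s['eef_pos']; ps=s['tcp_rot'][2]
def yawfit(mask,z):
    v,u=np.nonzero(mask); P=np.array([onz(f,a,b,z)[:2] for a,b in zip(u,v)]); w,V=np.linalg.eigh(np.cov(P.T)); d=V[:,1]; d*=np.sign(d[0]); return P.mean(0),np.arctan2(d[1],d[0])
bl=[b for b in blobs(f,(20,130,100),(35,255,255),60) if b[1][1]<130][0]
L,yl=yawfit(bl[0],83); print('lamp',L,'bar yaw',yl)
S=onz(f,354.2,256.7,82)[:2]; print('sensor',S,'axis yaw',np.arctan2(*(L-S)[::-1])-np.pi/2, np.linalg.norm(L-S))
C=(L+S)/2; 
for yaw in(yl,np.arctan2(*(L-S)[::-1])-np.pi/2):
  R=np.array([[np.cos(yaw),-np.sin(yaw)],[np.sin(yaw),np.cos(yaw)]])
  print('yaw',yaw,'C',C,'bay',C+R@[-80,0],'tcp in reader',R.T@(tcp[:2]-C))
  print('tip',R.T@(onz(f,346,179,34)[:2]-C),'stopblock',R.T@(onz(f,403,177,44)[:2]-C))
  # wall edges at z=48 along column
  g=cv2.cvtColor(f['color'],cv2.COLOR_BGR2GRAY)
  for u in(335,375):
    col=g[:,u].astype(int); e=[v for v in range(140,215) if abs(col[v+1]-col[v-1])>50]
    print(u,[(v,int(col[v]),np.round(R.T@(onz(f,u,v,48)[:2]-C),1).tolist()) for v in e])
m=[b for b in blobs(f,(0,100,40),(8,255,255),100) if b[1][1]>250]
for b in m: print(b[1],b[2])
z=tcp[2]-117+91
P=[onz(f,u,322,z)[:2] for u in(249,311,280)]
for p in P: d=p-tcp[:2]; print('cap in tool',d@[np.cos(ps),np.sin(ps)],d@[np.sin(ps),-np.cos(ps)])
E
```

```text
lamp [610.77968007 184.67007336] bar yaw -0.33264458704194916
sensor [561.63410532  43.5965514 ] axis yaw -0.33522065072098095 149.38884199908605
yaw -0.33264458704194916 C [586.20689269 114.13331238] bay [510.59232659 140.25681507] tcp in reader [-78.23659683  -2.1108271 ]
tip [-3.53620455 -1.55949226] stopblock [56.80249183  2.66510036]
335 [(149, 40, [-20.2, 34.2]), (150, 116, [-20.2, 33.2]), (151, 198, [-20.1, 32.1]), (159, 200, [-19.7, 23.6]), (171, 145, [-19.0, 10.6]), (172, 51, [-19.0, 9.5]), (191, 108, [-17.9, -11.7]), (192, 182, [-17.8, -12.9]), (206, 194, [-17.0, -29.1]), (207, 82, [-17.0, -30.3]), (208, 28, [-16.9, -31.5])]
375 [(149, 39, [22.0, 34.0]), (150, 112, [22.1, 32.9]), (151, 198, [22.2, 31.9]), (159, 208, [23.0, 23.4]), (160, 158, [23.1, 22.3]), (163, 108, [23.4, 19.1]), (164, 47, [23.5, 18.0]), (173, 60, [24.4, 8.2]), (174, 110, [24.5, 7.1]), (180, 141, [25.1, 0.4]), (181, 101, [25.2, -0.7]), (182, 35, [25.3, -1.8]), (190, 76, [26.1, -10.9]), (191, 124, [26.2, -12.0]), (192, 198, [26.3, -13.1]), (206, 189, [27.8, -29.4]), (207, 66, [27.9, -30.6])]
yaw -0.3352206
[... 430 characters left out ...]
207, 82, [-16.9, -30.4]), (208, 28, [-16.8, -31.5])]
375 [(149, 39, [21.9, 34.0]), (150, 112, [22.0, 33.0]), (151, 198, [22.1, 31.9]), (159, 208, [22.9, 23.4]), (160, 158, [23.0, 22.4]), (163, 108, [23.3, 19.1]), (164, 47, [23.4, 18.1]), (173, 60, [24.3, 8.2]), (174, 110, [24.4, 7.1]), (180, 141, [25.1, 0.5]), (181, 101, [25.2, -0.6]), (182, 35, [25.3, -1.7]), (190, 76, [26.1, -10.8]), (191, 124, [26.2, -11.9]), (192, 198, [26.3, -13.1]), (206, 189, [27.8, -29.3]), (207, 66, [27.9, -30.5])]
[ 248  287   64   66 3022] [279.45003309 319.36664461]
cap in tool 3.376407212084566 -12.363231536841358
cap in tool 3.4185201784878902 10.965476385504205
cap in tool 3.397462598731101 -0.6994850183823366
```

```bash
python3 - <<'E'
from h import *
f=load('w2'); s=sense(); tcp=s['eef_pos']; ps=s['tcp_rot'][2]; ex=np.array([np.cos(ps),np.sin(ps)])
g=f['color'][:,265].astype(int); print([(v,g[v].tolist()) for v in list(range(283,292))+list(range(305,335,3))+list(range(348,358))])
for dz in(79,91):
  for v in(287.5,353): print(dz,v,(onz(f,265,v,tcp[2]-117+dz)[:2]-tcp[:2])@ex)
E
```

```text
[(283, [160, 208, 206]), (284, [162, 208, 206]), (285, [156, 204, 202]), (286, [128, 171, 172]), (287, [39, 55, 76]), (288, [7, 7, 55]), (289, [3, 4, 53]), (290, [1, 1, 51]), (291, [5, 5, 54]), (305, [15, 15, 86]), (308, [8, 9, 83]), (311, [10, 10, 83]), (314, [3, 7, 79]), (317, [10, 11, 84]), (320, [6, 11, 83]), (323, [2, 5, 81]), (326, [12, 16, 84]), (329, [6, 6, 81]), (332, [11, 10, 83]), (348, [2, 6, 79]), (349, [2, 6, 78]), (350, [2, 10, 79]), (351, [16, 19, 82]), (352, [51, 56, 97]), (353, [111, 119, 140]), (354, [160, 169, 177]), (355, [162, 172, 178]), (356, [166, 176, 181]), (357, [172, 179, 186])]
79 287.5 10.571911890313958
79 353 -22.588047025283444
91 287.5 18.34369012292472
91 353 -11.160777158150381
```

The reader frame agrees: shoe at +10, datum wall at -13, and the tip face at about x=-3.5. The cell is centred in the hand. I lower it into the bay.

Request:
drive_tool(
  targets=[0.003,-0.002,0.03,0,0,-0.006,0.1,0.003,-0.002,0.065,0,0,-0.006,0.1,0.003,-0.002,0.1,0,0,-0.006,0.1,0.003,-0.002,0.125,0,0,-0.006,0.1,0.003,-0.002,0.145,0,0,-0.006,0.1,0.003,-0.002,0.158,0,0,-0.006,0.1,0.003,-0.002,0.165,0,0,-0.006,0.1,0.003,-0.002,0.165,0,0,-0.006,0.1,0.003,-0.002,0.165,0,0,-0.006,0.1,0.003,-0.002,0.165,0,0,-0.006,0.1],
)

```text
clock: 6.25
eef_pos: [511.5, 141.5, 141.9]
tcp_rot: [3.14, -0.001, 1.235]
contact_force: [-1.4, -0.6, -1.1]
opening: 0.301
```

```bash
cat > st.py <<'E'
from h import *
def rd():
    s=sense(); C=np.array([586.21,114.13]); y=-0.334; R=np.array([[np.cos(y),-np.sin(y)],[np.sin(y),np.cos(y)]])
    p=s['eef_pos']; r=R.T@(p[:2]-C); F=s['contact_force']; fr=R.T@F[:2]
    print('t%.2f x%.2f y%.2f z%.2f'%(s['clock'],*r,p[2]),'yaw err %.4f'%(s['tcp_rot'][2]-np.pi/2-y),'F',np.round([*fr,F[2]],2),'tq',np.round(s['wrist_torque'],2),'op %.3f'%s['opening'])
rd()
E
python3 st.py
```

```text
t6.25 x-79.58 y1.40 z141.90 yaw err -0.0016 F [-1.15 -1.   -1.06] tq [-0.01 -0.02  0.  ] op 0.301
```

Request:
drive_tool(
  targets=[0,0,0.003,0,0,0,0.1,0,0,0.006,0,0,0,0.1,0,0,0.008,0,0,0,0.1,0,0,0.009,0,0,0,0.1,0,0,0.009,0,0,0,0.1],
)

```text
clock: 6.67
eef_pos: [510.6, 141.8, 131.7]
tcp_rot: [-3.141, 0.0, 1.236]
contact_force: [-0.2, 0.2, -0.8]
opening: 0.295
```

Request:
drive_tool(
  targets=[0,0,0.0005,0,0,0,0.1,0,0,0.001,0,0,0,0.1,0,0,0.001,0,0,0,0.1],
)

```text
clock: 6.92
eef_pos: [510.7, 141.9, 130.9]
tcp_rot: [3.142, -0.0, 1.236]
contact_force: [0.3, -0.4, 0.3]
opening: 0.301
```

Request:
drive_tool(
  targets=[0,0,0.0005,0,0,0,0.1,0,0,0.001,0,0,0,0.1,0,0,0.001,0,0,0,0.1],
)

```text
clock: 7.17
eef_pos: [510.8, 141.9, 130.9]
tcp_rot: [3.141, -0.0, 1.236]
contact_force: [-4.0, 0.3, 11.8]
opening: 0.296
```

Floor touched at z≈130.9. I lift 1 mm and slide, checking the forces.

Request:
drive_tool(
  targets=[0,0,-0.0008,0,0,0,0.1,0,0.004,-0.001,0,0,0,0.1,0,0.008,-0.001,0,0,0,0.1,0,0.012,-0.001,0,0,0,0.1,0,0.015,-0.001,0,0,0,0.1,0,0.018,-0.001,0,0,0,0.1,0,0.02,-0.001,0,0,0,0.1,0,0.02,-0.001,0,0,0,0.1],
)

```text
clock: 7.83
eef_pos: [529.9, 135.1, 130.9]
tcp_rot: [-3.141, 0.0, 1.236]
contact_force: [-2.5, 0.8, 5.2]
opening: 0.3
```

```bash
python3 st.py
```

```text
t7.83 x-60.06 y1.33 z130.90 yaw err -0.0013 F [-2.64 -0.07  5.19] tq [-0.02  0.41  0.  ] op 0.300
```

Request:
drive_tool(
  targets=[0,0,-0.0006,0,0,0,0.1,0,0.003,-0.0006,0,0,0,0.1,0,0.006,-0.0006,0,0,0,0.1,0,0.009,-0.0006,0,0,0,0.1,0,0.012,-0.0006,0,0,0,0.1,0,0.012,-0.0006,0,0,0,0.1],
)

```text
clock: 8.33
eef_pos: [541.2, 130.9, 131.3]
tcp_rot: [-3.141, 0.0, 1.236]
contact_force: [-0.3, -2.5, -1.5]
opening: 0.298
```

```bash
python3 st.py; python3 -c "
from h import *
f=snap('wrist','w3')"
```

```text
t8.33 x-47.98 y1.12 z131.25 yaw err -0.0012 F [ 0.53 -2.41 -1.48] tq [-0.38  0.11 -0.04] op 0.298
```

View pics/w3.png

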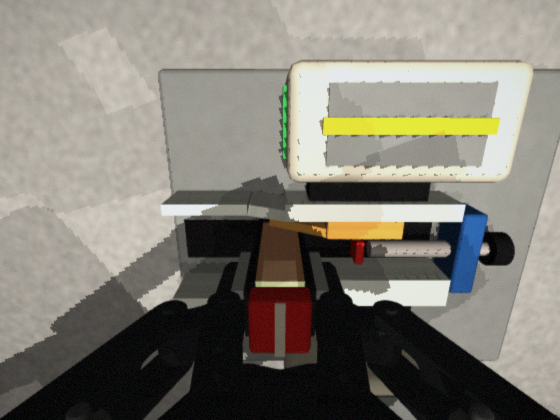

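Clean view: the cell has entered the shoe's lead-in, and the red tip is ahead at (358,250). The shoe force of -2.4 N in y is as expected.

Request:
drive_tool(
  targets=[0,0.002,0,0,0,0,0.1,0,0.004,0,0,0,0,0.1,0,0.006,0,0,0,0,0.1,0,0.008,0,0,0,0,0.1,0,0.01,0,0,0,0,0.1,0,0.01,0,0,0,0,0.1],
)

```text
clock: 8.88
eef_pos: [550.6, 127.8, 131.4]
tcp_rot: [-3.141, 0.0, 1.236]
contact_force: [-1.7, -2.5, -2.2]
opening: 0.299
```

```bash
python3 st.py; python3 - <<'E'
from h import *
f=load('w3'); y=-0.334; R=np.array([[np.cos(y),-np.sin(y)],[np.sin(y),np.cos(y)]])
for m,s,c in blobs(f,(0,150,90),(8,255,255),15)+blobs(f,(172,150,90),(180,255,255),15):
    if 330<c[0]<380 and 220<c[1]<275:
        print(s,c); print([np.round(R.T@(onz(f,u,c[1],34)[:2]-[586.21,114.13]),1) for u in (s[0],s[0]+s[2])])
E
```

```text
t8.88 x-38.17 y1.25 z131.41 yaw err -0.0011 F [-0.81 -2.94 -2.18] tq [-0.4   0.49 -0.05] op 0.299
[355 242  10  22 166] [359.24096386 252.28313253]
[array([-3.1, -2.7]), array([ 2.9, -2.7])]
```

Request:
drive_tool(
  targets=[0,0.003,0,0,0,0,0.1,0,0.006,0,0,0,0,0.1,0,0.009,0,0,0,0,0.1,0,0.012,0,0,0,0,0.1,0,0.015,0,0,0,0,0.1,0,0.015,0,0,0,0,0.1,0,0.015,0,0,0,0,0.1],
)

```text
clock: 9.47
eef_pos: [565.3, 122.9, 131.6]
tcp_rot: [3.14, -0.0, 1.236]
contact_force: [0.1, -3.5, -3.4]
opening: 0.301
```

```bash
python3 st.py
```

```text
t9.47 x-22.60 y1.44 z131.56 yaw err -0.0011 F [ 1.29 -3.28 -3.38] tq [-0.7  -0.02 -0.  ] op 0.301
```

Request:
drive_tool(
  targets=[0,0.001,0,0,0,0,0.1,0,0.002,0,0,0,0,0.1,0,0.003,0,0,0,0,0.1,0,0.003,0,0,0,0,0.1,0,0.003,0,0,0,0,0.1],
)

```text
clock: 9.88
eef_pos: [567.3, 122.1, 131.5]
tcp_rot: [-3.141, 0.0, 1.236]
contact_force: [-1.8, -1.7, -1.7]
opening: 0.296
```

```bash
python3 st.py
```

```text
t9.88 x-20.50 y1.33 z131.46 yaw err -0.0010 F [-1.17 -2.18 -1.74] tq [-0.49  0.51 -0.01] op 0.296
```

Request:
drive_tool(
  targets=[0,0.0005,0,0,0,0,0.1,0,0.001,0,0,0,0,0.1,0,0.0015,0,0,0,0,0.1,0,0.0015,0,0,0,0,0.1,0,0.0015,0,0,0,0,0.1],
)

```text
clock: 10.3
eef_pos: [568.8, 121.6, 131.5]
tcp_rot: [3.142, 0.0, 1.236]
contact_force: [-3.0, -2.3, -0.6]
opening: 0.299
```

```bash
python3 st.py
```

```text
t10.30 x-18.87 y1.31 z131.48 yaw err -0.0010 F [-2.1  -3.14 -0.62] tq [-0.48  0.51  0.04] op 0.299
```

Request:
drive_tool(
  targets=[0,0.0005,0,0,0,0,0.1,0,0.001,0,0,0,0,0.1,0,0.001,0,0,0,0,0.1,0,0.001,0,0,0,0,0.1],
)

```text
clock: 10.63
eef_pos: [569.8, 121.2, 131.5]
tcp_rot: [3.141, -0.0, 1.236]
contact_force: [-2.4, -2.2, -1.2]
opening: 0.3
```

```bash
python3 st.py
```

```text
t10.63 x-17.83 y1.33 z131.48 yaw err -0.0010 F [-1.55 -2.87 -1.17] tq [-0.5   0.56  0.01] op 0.300
```

Request:
drive_tool(
  targets=[0,0.0005,0,0,0,0,0.1,0,0.001,0,0,0,0,0.1,0,0.001,0,0,0,0,0.1,0,0.001,0,0,0,0,0.1],
)

```text
clock: 10.97
eef_pos: [570.5, 120.9, 131.5]
tcp_rot: [-3.141, 0.0, 1.236]
contact_force: [-3.7, -1.5, 0.4]
opening: 0.303
```

```bash
python3 st.py
```

```text
t10.97 x-17.04 y1.30 z131.45 yaw err -0.0010 F [-2.98 -2.66  0.43] tq [-0.4   0.83  0.03] op 0.303
```

Contact seems to have begun. I continue in 0.7 mm steps.

Request:
drive_tool(
  targets=[0,0.0004,0,0,0,0,0.1,0,0.0007,0,0,0,0,0.1,0,0.0007,0,0,0,0,0.1,0,0.0007,0,0,0,0,0.1],
)

```text
clock: 11.3
eef_pos: [571.1, 120.7, 131.5]
tcp_rot: [-3.141, 0.0, 1.236]
contact_force: [-5.0, -2.1, 0.1]
opening: 0.297
```

```bash
python3 st.py
```

```text
t11.30 x-16.44 y1.30 z131.46 yaw err -0.0010 F [-4.01 -3.62  0.06] tq [-0.22  0.9   0.06] op 0.297
```

Request:
drive_tool(
  targets=[0,0.0004,0,0,0,0,0.1,0,0.0007,0,0,0,0,0.1,0,0.0007,0,0,0,0,0.1,0,0.0007,0,0,0,0,0.1],
)

```text
clock: 11.63
eef_pos: [571.6, 120.6, 131.4]
tcp_rot: [-3.141, 0.0, 1.236]
contact_force: [-5.5, -0.3, 1.0]
opening: 0.296
```

```bash
python3 st.py
```

```text
t11.63 x-15.92 y1.29 z131.45 yaw err -0.0010 F [-5.09 -2.11  0.98] tq [-0.19  1.09  0.02] op 0.296
```

The tip is at about 3.5 N after subtracting friction. One more small step, then lower the last 0.5 mm.

Request:
drive_tool(
  targets=[0,0.0004,0.0002,0,0,0,0.1,0,0.0007,0.0004,0,0,0,0.1,0,0.0007,0.0004,0,0,0,0.1,0,0.0007,0.0004,0,0,0,0.1],
)

```text
clock: 11.97
eef_pos: [572.2, 120.3, 131.1]
tcp_rot: [-3.141, 0.0, 1.236]
contact_force: [-6.4, -1.2, 1.9]
opening: 0.302
```

```bash
python3 st.py
```

```text
t11.97 x-15.27 y1.26 z131.11 yaw err -0.0011 F [-5.68 -3.24  1.87] tq [-0.25  1.21 -0.03] op 0.302
```

Request:
drive_tool(
  targets=[0,0,0,0,0,0,0.36,0,0,0,0,0,0,0.42,0,0,0,0,0,0,0.5,0,0,0,0,0,0,0.55,0,0,0,0,0,0,0.55,0,0,0,0,0,0,0.55],
)

```text
clock: 12.47
eef_pos: [573.0, 120.3, 131.2]
tcp_rot: [3.141, -0.0, 1.236]
contact_force: [0.8, 0.0, -0.4]
opening: 0.552
```

```bash
python3 st.py; python3 -c "
from h import *
f=snap('wrist','w4')"
```

```text
t12.47 x-14.54 y1.50 z131.20 yaw err -0.0010 F [ 0.78  0.3  -0.42] tq [-0.06  0.01  0.03] op 0.552
```

View pics/w4.png

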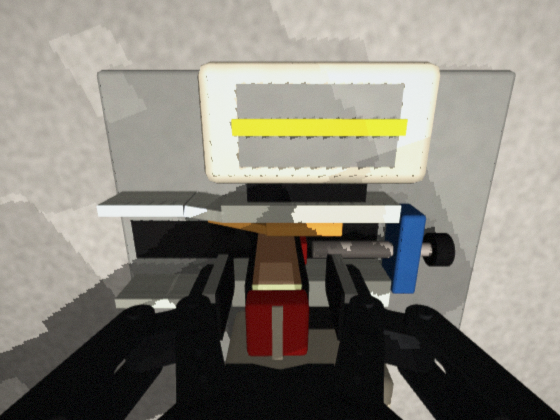

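The cell stands upright and free between the open fingers, against the red tip at (304,245). Moving straight up.

Request:
drive_tool(
  targets=[0,0,-0.01,0,0,0,0.55,0,0,-0.03,0,0,0,0.55,0,0,-0.055,0,0,0,0.55,0,0,-0.085,0,0,0,0.55,0,0,-0.12,0,0,0,0.55,0,0,-0.15,0,0,0,0.55,0,0,-0.17,0,0,0,0.55,0,0,-0.17,0,0,0,0.55,0,0,-0.17,0,0,0,0.55],
)

```text
clock: 13.27
eef_pos: [573.1, 120.3, 303.0]
tcp_rot: [3.139, -0.002, 1.236]
contact_force: [-0.7, -1.6, -0.5]
opening: 0.547
```

```bash
python3 st.py; python3 - <<'E'
from h import *
f=snap('wrist','w5'); y=-0.334; R=np.array([[np.cos(y),-np.sin(y)],[np.sin(y),np.cos(y)]])
for m,s,c in blobs(f,(0,150,40),(8,255,255),40): print(s,np.round(c,1),np.round(R.T@(onz(f,*c,103)[:2]-[586.21,114.13]),1))
cv2.imwrite('pics/w5c.png',cv2.resize(f['color'][60:340,130:430],None,fx=2,fy=2,interpolation=2))
E
```

```text
t13.27 x-14.40 y1.57 z303.04 yaw err -0.0010 F [-0.15 -1.73 -0.46] tq [ 0.06  0.02 -0.  ] op 0.547
[ 483    0   56   53 1767] [510.4  23. ] [164.5 142.7]
[495 111  53  51 647] [516.5 127.7] [188.   63.9]
[517 134  31  23 103] [537.2 147.3] [210.1  47.4]
[265 185  28  28 546] [277.7 198.3] [-16.    1.2]
[ 515  255   44   38 1054] [537.  274.4] [242.4 -78.1]
[523 329  37  34 527] [540.4 344.2] [ 268.4 -163.9]
```

View pics/w5c.png

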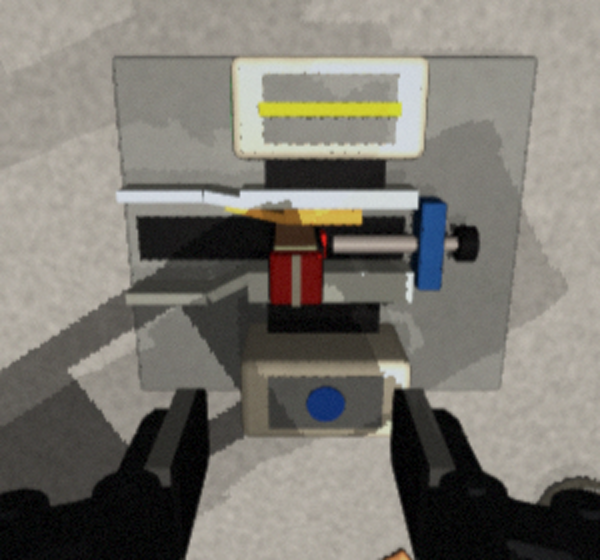

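The cell is square in the channel at reader (-16, 1), which is where it was held while compressing the tip. It touches the tip and hasn't sprung back.

```bash
python3 -c "
from rig import sign_off
print(sign_off())"
```

```text
the job is handed in; nothing more can be done
None
```

The red-capped cell is standing in the reader's channel, home against the red sprung tip and released. I handed the job in at about 13.3 s of the 61 s allowed.

- **Grip and loading:** I gripped the cell by its black faces and set it down in the loading bay with its clear faces towards the lamp and sensor. From there it slid past the shoe with 1–2 N of friction.
- **Finding the stop:** The tip was felt at about x = -17 mm on the reader. I pressed on another 1.5–2 mm. The wrist read 5.7 N there, so the tip load was about 4 N once friction is subtracted.
- **Force peak:** The highest reading at the checks was about 12 N, when the cell touched the channel floor. That is well under the 30 N limit.
- **Last checks:** After letting go and lifting clear, the camera shows the cell upright and square at about x = -16, y = +1 mm. That is where it was held while pressing, so it hasn't sprung back. The gripper touches nothing.

The force on the tip after release can't be measured. I infer it from the cell's unchanged position, which is only good to about 1–2 mm. The last picture does not cover the spare cell and packing goods, but nothing touched them. No check failed or disagreed.

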